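Set an ear-suction unit's push-and-turn vacuum selector by counting clicks

ROBOT

A 6-joint arm with a two-finger parallel gripper is mounted at the origin on the work surface. World frame = base frame: x ahead of the robot, y to its left, z up, the work surface at z = 0. Lengths are in mm, angles in degrees, forces in N, time in s.
With the tool pointing down it reaches from about 350 to 850 mm from the base axis. Payload 8.1 kg.
Tool frame: the origin (TCP) lies between the finger pads; the fingertips stand 22 mm ahead of it and the grasp point (between the pads) lies 3 mm ahead of it; z points along the fingers, y is the line along which they close (so a half turn about z gives the same grasp; the last joint's range is limited). The gripper opens to 85 mm and grips with 20 to 120 N. Pads are 22 mm wide; open, the fingers measure 114 mm over their backs; the gripper's body (76 mm by 85 mm) begins 54 mm behind the grasp point. The pads swing forward as they close: fully open they stand 13 mm farther back than shut.
Start: joints at [60.94, 7.471, 85.268, -0, 87.261, -4.893], TCP at [245.622, 547.426, 253.292] pointing down, gripper open.
Joint ranges: [-169.43, 169.43], [-51.17, 129.36], [1.28, 143.12], [-76.62, 256.62], [0, 156.53], [-152.29, 152.29]. Speed limits (degrees/s): [136.94, 136.94, 159.86, 180, 180, 180].

INTERFACE

Orientations are given as [roll, pitch, yaw] about the fixed x, y, z axes, in that order (R = Rz(yaw) Ry(pitch) Rx(roll)).
In Python, from bench import sense, snapshot, calibration, hand_in gives the robot as it stands.
- The arm moves only by the shell command python3 -m crank 'ROWS' [FORCE]. ROWS is JSON, a list of rows, each a list of 5 numbers: the shift along the tool's x, y, z in cm, then the turn about the tool's z in rad, then the finger opening in cm, from 0 to 8.54. A call has 1 to 20 rows; each row is the pose to reach, as a shift and turn from the pose commanded when the call began, along the tool's axes at that moment; what a row does not reach only later rows make up. A row lasts 1/10 s, in which the tool goes at most 50 mm and 8.59 degrees, less where a joint would pass 70% of its speed; a pose out of reach is approached as far as the arm can. A call with a gripper value outside its range is refused whole. The fingers move at their own pace and stop on an object; FORCE is the grip in N (left out, the last holds). Time passes only in rows, so rows that repeat a pose let the fingers close. It gives the time, the measured TCP pose, the force, the opening and the grip force at its end, in the units of the state.
- sense(): the state, without advancing time (a new reading comes with each control period).
- snapshot(name): name is "scene" or "top"; returns (picture, depth): 480x640x3 uint8, red, green, blue; 480x640 float32, mm along the optical axis (not along the pixel's ray), 0 where there is no reading.
- calibration(name): a dict with "fovy" (degrees; the focal length in pixels is half the picture's height over the tangent of half this angle, whatever the lens; pixels are square), "cx", "cy" (the principal point, pixels), "k1" (the pictures are not rectified: a ray, as slopes to the right and down, at radius r is drawn at 1 + k1 r^2 times it, then the intrinsics apply), "rvec" (rotation vector, rad) and "tvec" (3), from world to camera coordinates, as OpenCV has them. Camera axes: x right, y down, z forward; pixel columns grow to the right and rows downward; lengths in mm; the calibration is good to about 2 mm. A picture is of the moment at which its call begins. calibration takes no time and is no camera call.
- hand_in(): hands the job in; it is judged then, once.
The state is a dict: "time": time; "joint_pos": joint angles; "qd": joint speeds; "joint_efforts": joint torques, N m; "tool_pos": TCP position; "tcp_rot": TCP orientation; "ft_force": force on the tool from outside, world axes, zero at the start; "wrist_torque": the same for the moment, N m; "finger_gap": finger opening in mm; "grip_force": force on a finger pad.
Only numpy, scipy, OpenCV 4.12 (cv2) and the standard library are available. Lean on these libraries where they do the work, as an engineer would, in place of code of your own. Each camera call takes 0.05 s, during which the arm holds its last target. There are 200 camera calls.

TASK

Set the suction unit for ear work: holding its vacuum selector pushed down, wind it anticlockwise all the way back to its minimum stop, then turn it clockwise six clicks up from the stop, without running past, and let it spring up into its lock. Neither ram the knob down onto its bezel nor force it against the stop, and leave the other things where they are.

Things in the scene. Friction and masses are not known exactly. Their poses are not given: they have to be found in the camera images.
- suction_unit: bench suction unit, a fixed off-white box 200 mm deep (x), 260 mm wide (y), 105 mm high, with a dark top panel, a round gauge and a green rocker switch, and at its left (+y) a clear canister with a green lid (158 mm high). Origin: centre of its underside; x to its back, y to its left, z up. The vacuum selector, a black ribbed knob on a grey dial plate, is at the panel's right.
- knob_axis (a point): point on the selector's vertical turning axis, fixed to the unit (it neither turns nor sinks with the knob), 119.3 mm above the unit's underside: the top face of the grip's flange while the knob is up. But for the grip, nothing within 60 mm of the axis is higher than this.
- grip: the black knob: a round ribbed grip 36 mm in diameter, 25 mm high, on a flange 58 mm across on which fingertips can stand. Origin on the axis in the flange's underside (the flange is 3 mm thick), z up. It is worn and sits loosely on the dial: it swings idly some way before it drives the dial either way, so how far the grip has turned does not tell the clicks; these must be felt or seen on the dial.
- dial: the grey dial plate under the grip, 70 mm across, 3 mm thick; origin on the axis in its underside, z up. Clockwise from above is up. It clicks every 20 degrees (0.349 rad): the torque at the grip climbs to about 0.25 N m, dies away over some 8 degrees, then the dial jumps on by itself into the click and the grip turns idly again. Let go halfway, it falls back into a click.
- mark (a point): the red mark on the dial's rim, 32 mm from the turning axis, on the dial's top face (115.8 mm above the unit's underside while the knob is up, 4.8 mm lower when fully pushed). It goes round with the dial, 11 mm a click.
- tick_0 (a point): point on the unit's panel, 32 mm from the turning axis, over which the mark stands when the dial is at its minimum stop (100 degrees anticlockwise from the unit's x axis). Eleven white ticks, one a click, surround the dial; the first, a longer one, lies just outside this point.
- tick_6 (a point): point on the unit's panel, 32 mm from the turning axis, over which the mark stands at six clicks clockwise from the stop.
- bezel: fixed steel ring under the dial, 68 mm across, 3 mm high; origin on the axis, on the panel. The knob is sprung up and locked; it turns only while pushed down: about 5 N starts it, about 9 N takes it to the hard bezel 4.8 mm down, and it is free to turn from about 3.4 mm. 10 to 16 N keeps it down well; over 20 N on the bezel is ramming. It locks again whenever it springs up.
- stop_post: fixed steel pin on the panel beside the dial, 6 mm thick, 10 mm high, 37.5 mm from the turning axis; origin: centre of its foot. It is the minimum stop, met by the lug outside the red mark. There the knob goes hard: 0.4 to 0.6 N m at the grip shows it clearly; 25 N on the pin (about 0.95 N m) is forcing it.
- tip_stand: grey slotted stand 85 x 60 mm, 44 mm high, with eight black ear tips, in the drawer at the left. Origin: centre of its underside. Bystander.
- otoscope_head: chrome otoscope head, 52 mm high, in the drawer. Origin: centre of its foot. Bystander.
- curette_a: steel ear curette, 100 mm long, lying in the drawer. Origin: middle of its handle, underside. Bystander.
- curette_b: second steel ear curette, 100 mm long, lying in the drawer. Origin: middle of its handle, underside. Bystander.
- depressor_jar: white ceramic jar, 80 mm across, 100 mm high, with wooden tongue depressors standing out to 150 mm, on the table at the right. Origin: centre of its underside. Bystander.
- kidney_dish: steel kidney dish, about 230 mm long, 35 mm high, on the table at the right. Origin: on its underside, near its middle. Bystander.
- spray_bottle: disinfectant bottle, 60 mm across, 150 mm high, blue cap, on the table at the right. Origin: centre of its underside. Bystander.

How it is judged:
By the outcome, as a careful person would: the job done as asked, in the order asked, and still so for the second after the job is handed in, with the robot touching nothing.
It also fails if it takes over 72 s, if anything falls off the work surface, if the arm or the gripper's body presses on something with over 40 N, if the wrist force passes 120 N, or if a joint passes its speed limit or range.

## Working session

There is one attempt and no reset: what is moved stays moved. The work goes in short steps, Python scripts to look and compute and a shell command to move; the robot and the scene stay as the last step left them, time stands still between calls to the robot, and variables do not carry over. Pictures are saved under pics/ and viewed, at most 10 in all, crops included, and the job is handed in when it is done.

```bash
ls; mkdir -p pics; cat > h.py <<'E'
import numpy as np, cv2
from bench import sense, snapshot, calibration
def cam(n):
    c=calibration(n); f=240/np.tan(np.radians(c["fovy"])/2)
    R=cv2.Rodrigues(np.array(c["rvec"],float))[0]; return c,f,R,np.array(c["tvec"],float)
def K(c,f): return np.array([[f,0,c["cx"]],[0,f,c["cy"]],[0,0,1]]), np.array([c["k1"],0,0,0,0.])
def ray(n,u,v):
    c,f,R,t=cam(n); k,d=K(c,f)
    p=cv2.undistortPoints(np.array([[[u,v]]],float),k,d)[0,0]
    return -R.T@t, R.T@np.array([p[0],p[1],1])
def atz(n,u,v,z):
    o,d=ray(n,u,v); return o+d*(z-o[2])/d[2]
def atdepth(n,u,v,D):
    o,d=ray(n,u,v); return o+d*D
def proj(n,P):
    c,f,R,t=cam(n); k,d=K(c,f)
    return cv2.projectPoints(np.array(P,float).reshape(-1,1,3),R,t,k,d)[0][:,0] if False else cv2.projectPoints(np.array(P,float).reshape(-1,1,3),cv2.Rodrigues(R)[0],t,k,d)[0][:,0]
def save(name,img): cv2.imwrite("pics/"+name,cv2.cvtColor(img,cv2.COLOR_RGB2BGR))
E
python3 - <<'E'
from h import *
for n in("scene","top"):
    p,d=snapshot(n); save(n+"0.png",p); np.save(n+"0.npy",d); np.save(n+"p.npy",p)
    c,f,R,t=cam(n); print(n,c,-R.T@t)
print(sense())
E
```

```text
pics
scene {'fovy': 57.9724483305181, 'cx': 313.0530050109003, 'cy': 243.93994046550765, 'k1': -0.07304739907843849, 'rvec': array([ 0.87936491,  2.7418861 , -0.73615322]), 'tvec': array([ 405.9278788 , -248.04013913, 1411.22322786])} [ 878.64706491  507.60479858 1090.03167662]
top {'fovy': 56.00342840529885, 'cx': 321.3993033050392, 'cy': 238.108440483853, 'k1': 0.00212455277341366, 'rvec': array([ 2.17181632, -2.03784922,  0.22919276]), 'tvec': array([  21.75610664,  534.40822476, 1207.28281848])} [ 258.60902831   45.71055122 1294.07464957]
{'time': 0.1, 'joint_pos': array([ 6.09409126e+01,  7.51226496e+00,  8.53236102e+01,  1.52678669e-03,
        8.72604518e+01, -4.89304069e+00]), 'qd': array([-0.12171147, -0.02692978, -0.17565945,  0.03708871, -0.05379573,
       -0.07340553]), 'joint_efforts': array([ 2.46702395e-03, -5.70951569e+01, -5.01944017e+01, -3.82277710e-05,
        8.17332650e-03,  1.78992940e-05]), 'tool_pos': array([245.3786469 , 547.03135677, 252.32835036]), 'tcp_rot': array([-1.79904154e+02, -9.73564705e-03,  1.55833871e+02]), 'ft_force': array([0.21388072, 0.14750495, 0.81094679]), 'wrist_torque': array([-0.02598126,  0.06331334, -0.01249612]), 'grip_force': 0.0, 'finger_gap': 85.40354717576754}
```

View pics/top0.png

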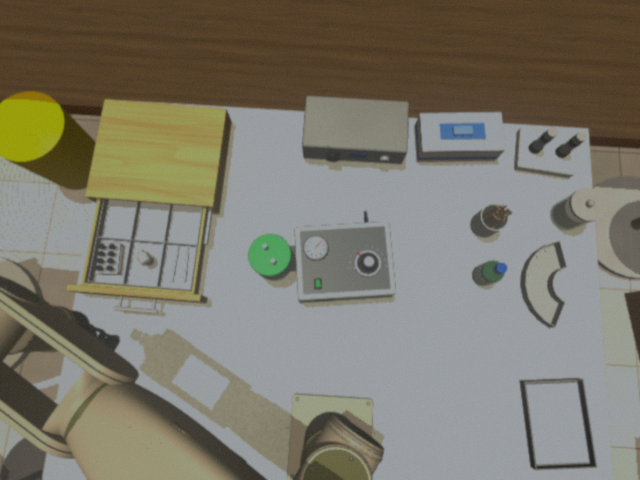

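View pics/scene0.png

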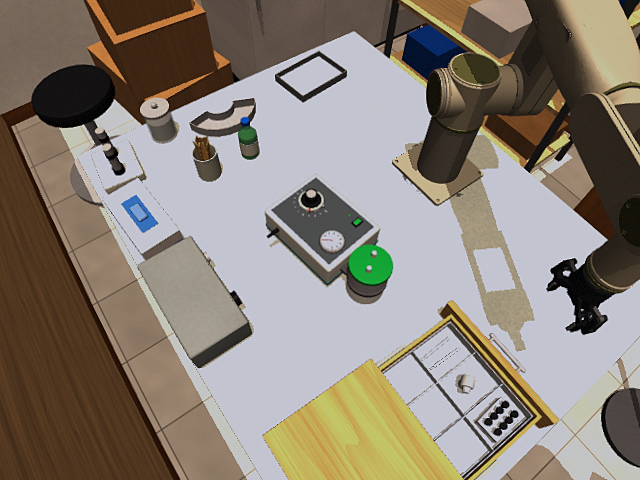

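The unit is central in the top view, with its knob near (368,263). In the scene view the knob is near (312,200). I'll enlarge both.

```bash
python3 - <<'E'
from h import *
a=np.load("topp.npy")[225:300,325:400]; b=np.load("scenep.npy")[170:230,275:350]
A=cv2.resize(a,(600,600),interpolation=cv2.INTER_CUBIC)[:, :400*2]
A=cv2.resize(a,None,fx=5.3,fy=5.3,interpolation=cv2.INTER_CUBIC); B=cv2.resize(b,None,fx=5.3,fy=5.3,interpolation=cv2.INTER_CUBIC)
C=np.zeros((max(A.shape[0],B.shape[0]),800,3),np.uint8); C[:A.shape[0],:A.shape[1]]=A; C[:B.shape[0],400:400+B.shape[1]]=B[:,:400]
save("crop0.png",C)
D=np.load("top0.npy")
for uv in((368,263),(340,285),(350,262),(368,261)): print(uv,atdepth("top",*uv,D[uv[1],uv[0]]))
for uv in((296,227),(387,224),(394,293),(298,299)): print(uv,atz("top",*uv,105))
print(atz("scene",312,194,141),atz("top",368,261,141))
E
```

```text
(368, 263) [454.94911147 -69.03847031 144.78012085]
(340, 285) [398.25414222  -1.60881073 105.60878289]
(350, 262) [461.62728265 -25.03499889 103.49902882]
(368, 261) [459.95910335 -68.7072463  145.97374133]
(296, 227) [547.99468042 126.0018834  105.        ]
(387, 224) [ 572.30032852 -120.23813255  105.        ]
(394, 293) [ 386.33567658 -144.52890214  105.        ]
(298, 299) [354.66852622 106.19469562 105.        ]
[458.25633847 -65.4245121  141.        ] [460.83138137 -69.20292096 141.        ]
```

View pics/crop0.png

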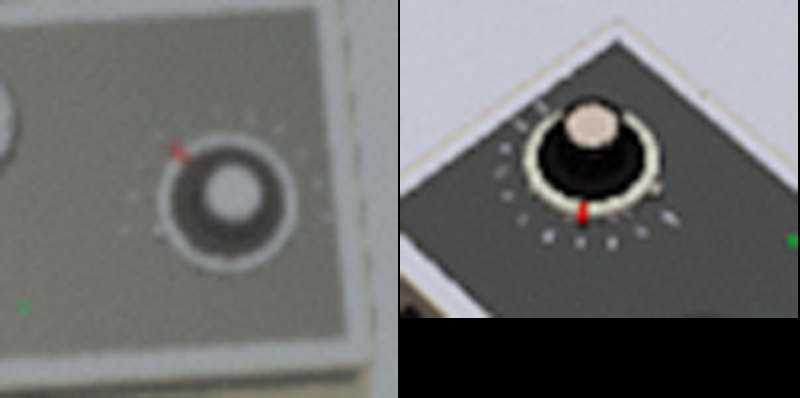

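The dial centre is at about (368.0,262.9) in the top picture and (311.2,200.2) in the scene picture. The red mark is about 45° in world terms, and three ticks from the long one, so the dial stands at click 3.

```bash
cat >> h.py <<'E'
def tri(pt,ps):
    A=np.zeros((3,3));b=np.zeros(3)
    for n,uv in(("top",pt),("scene",ps)):
        o,d=ray(n,*uv); d/=np.linalg.norm(d); M=np.eye(3)-np.outer(d,d); A+=M;b+=M@o
    return np.linalg.solve(A,b)
E
python3 - <<'E'
from h import *
t=lambda x,y:(325+x/5.3-.4,225+y/5.3-.4); s=lambda x,y:(275+(x-400)/5.3-.4,170+y/5.3-.4)
print("dial",atz("top",*t(228,201),115.8),atz("scene",*s(592,160),115.8),tri(t(228,201),s(592,160)))
print("top",atz("top",*t(234,192),141.3),atz("scene",*s(592,124),141.3),tri(t(234,192),s(592,124)))
print("mark",atz("top",*t(178,153),115.8),atz("scene",*s(583,213),115.8))
print("tick0",atz("scene",*s(670,217),105)); print("panel",tri((340,285),(340,285))if 0 else"")
E
```

```text
dial [461.10664937 -70.87411047 115.8       ] [461.3652839  -66.31912976 115.8       ] [460.66719676 -69.95375496 112.06985638]
top [461.35801456 -71.09561042 141.3       ] [459.01727881 -69.85419289 141.3       ] [460.31310939 -70.01285564 142.76164639]
mark [483.8263733  -44.86932064 115.8       ] [484.71651052 -41.63411738 115.8       ]
tick0 [444.86765676 -19.4929152  105.        ]
panel
```

```bash
python3 -m crank '[[-3,-3.2,0,0.05,8.5],[-6,-6.3,0,0.15,8.5],[-9,-9.5,0,0.25,8.5],[-12,-12.7,0,0.35,8.5],[-15,-15.9,0,0.45,8.5],[-18,-19,0,0.55,8.5],[-21,-22.2,0,0.65,8.5],[-24,-25.4,0,0.75,8.5],[-27,-28.6,0,0.85,8.5],[-30,-31.7,0,0.95,8.5],[-33,-34.9,0,1.05,8.5],[-36,-38.1,0,1.13,8.5],[-39,-41.3,0,1.2,8.5],[-42,-44.5,0,1.26,8.5],[-44,-46.6,0,1.3,8.5],[-44.88,-47.49,0,1.3,8.5],[-44.88,-47.49,0,1.3,8.5],[-44.88,-47.49,0,1.3,8.5]]'; python3 - <<'E'
from h import *
s=sense(); print(s)
p,d=snapshot("scene"); a=p[100:260,220:420]; save("s1.png",cv2.resize(a,None,fx=3,fy=3,interpolation=cv2.INTER_CUBIC))
E
```

```text
time: 1.9
tool_pos: [460.3, -68.8, 253.0]
tcp_rot: [-179.9, -0.0, 81.4]
ft_force: [1.1, 0.5, 0.2]
finger_gap: 84.9
grip_force: 0.0
{'time': 1.9, 'joint_pos': array([-1.48394429e+01, -1.37881541e+01,  1.05779952e+02,  3.01581955e-02,
        8.80707639e+01, -6.23185249e+00]), 'qd': array([ 1.16524000e+00, -7.97887529e-01,  3.79481227e-01, -5.34781768e-02,
       -9.02387359e-04,  1.07146010e-01]), 'joint_efforts': array([ -1.07317574, -37.18903542, -50.46667099,  -0.12208245,
        -0.07600171,  -0.07147823]), 'tool_pos': array([460.31248616, -68.8057363 , 252.96711517]), 'tcp_rot': array([-1.79941079e+02, -3.67531571e-02,  8.13913590e+01]), 'ft_force': array([1.14611303, 0.54349696, 0.18083451]), 'wrist_torque': array([ 0.01901838,  0.056912  , -0.06585666]), 'grip_force': 0.0, 'finger_gap': 84.92872388000633}
```

View pics/s1.png

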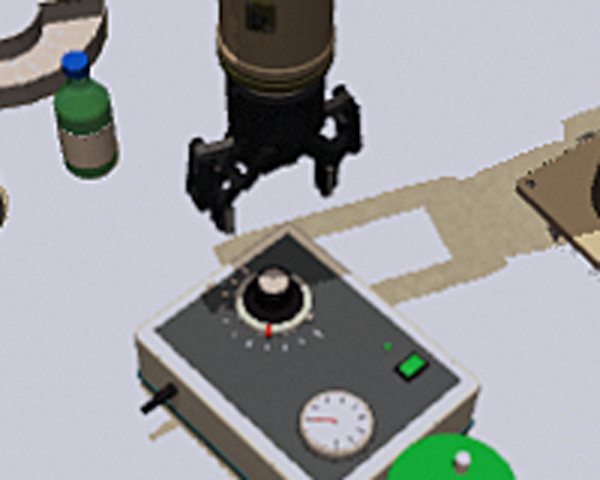

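The gripper hovers over the knob, with open space all round. Now I'll go down beside the grip and close lightly.

```bash
python3 -m crank '[[0,0,3,0,8.5],[0,0,6,0,8.5],[0,0,8.5,0,8.5],[0,0,10,0,8.5],[0,0,10,0,6],[0,0,10,0,4],[0,0,10,0,3],[0,0,10,0,3],[0,0,10,0,3],[0,0,10,0,3],[0,0,10,0,3]]' 30; python3 -c "
from h import *
s=sense();print(s['ft_force'],s['wrist_torque'],s['finger_gap'],s['grip_force'],s['tool_pos'])"
```

```text
time: 3.05
tool_pos: [461.0, -69.4, 154.6]
tcp_rot: [179.9, -0.0, 81.4]
ft_force: [-4.3, 2.6, 5.9]
finger_gap: 34.6
grip_force: 30.0
[-4.32782134  2.62185883  5.85123269] [0.36747661 0.70637527 0.04490653] 34.556434532827815 30.005287528038025 [461.00983976 -69.42387798 154.62841617]
```

```bash
for i in 1; do python3 -m crank '[[0,0,0.1,0,3],[0,0,0.2,0,3],[0,0,0.2,0,3]]'; done; python3 -c "
from h import *
s=sense();print(s['ft_force'],s['wrist_torque'],s['tool_pos'])"
```

```text
time: 3.35
tool_pos: [461.0, -69.4, 152.6]
tcp_rot: [179.9, -0.0, 81.4]
ft_force: [-4.6, 2.3, 7.6]
finger_gap: 34.2
grip_force: 30.1
[-4.60098197  2.26083679  7.58290717] [0.38246315 0.73502043 0.01515709] [461.01335902 -69.43372034 152.64048698]
```

```bash
python3 -m crank '[[0,0,0.1,0,3],[0,0,0.2,0,3],[0,0,0.25,0,3],[0,0,0.25,0,3]]' 40; python3 -c "
from h import *
s=sense();print(s['ft_force'],s['wrist_torque'],s['tool_pos'])"
```

```text
time: 3.75
tool_pos: [461.1, -69.4, 150.5]
tcp_rot: [179.9, -0.0, 81.4]
ft_force: [-6.6, 2.5, 11.1]
finger_gap: 33.7
grip_force: 40.6
[-6.63914151  2.54575737 11.12188304] [0.43917482 0.98502064 0.03844717] [461.06007625 -69.42515132 150.49565242]
```

```bash
python3 -m crank '[[0.03,-0.06,0,0,3],[0.03,-0.12,0.03,0,3],[0.03,-0.12,0.03,0,3]]' 40; python3 -c "
from h import *
s=sense();print(s['ft_force'],s['wrist_torque'],s['tool_pos'])"
```

```text
time: 4.05
tool_pos: [460.8, -69.3, 150.8]
tcp_rot: [179.8, 0.0, 81.3]
ft_force: [-2.8, 1.3, 9.0]
finger_gap: 33.7
grip_force: 40.5
[-2.76045719  1.32365242  8.96866374] [0.1969628  0.38764947 0.01355755] [460.8480696  -69.34720908 150.7684389 ]
```

```bash
cat > m.py <<'E'
from h import *
A=np.array([460.5,-69.5]); Y=7.
def mark():
    for n in("top","scene"):
        p,_=snapshot(n); p=p.astype(int); m=(p[...,0]-np.maximum(p[...,1],p[...,2])>40)
        q=proj(n,[[*A,111]])[0].astype(int); w=np.zeros_like(m); w[q[1]-20:q[1]+20,q[0]-20:q[0]+20]=1
        v,u=np.nonzero(m&(w>0))
        if len(u)<2: print(n,"hidden",len(u)); continue
        P=atz(n,u.mean(),v.mean(),111)[:2]-A; a=np.degrees(np.arctan2(P[1],P[0]))
        print(n,len(u),"r %.0f unit angle %.0f click %.2f"%(np.hypot(*P),a-Y,(100-a+Y)/20))
def st():
    s=sense(); print("F",s['ft_force'].round(1),"T",s['wrist_torque'].round(3),"yaw %.1f z %.1f j6 %.1f"%(s['tcp_rot'][2],s['tool_pos'][2],s['joint_pos'][5]))
if __name__=="__main__": st(); mark(); 
E
python3 -m crank '[[0,0,0.05,0,3],[0,0,0.05,0,3]]'; python3 m.py; python3 -m crank '[[0,0,0,-0.03,3],[0,0,0,-0.06,3],[0,0,0,-0.09,3],[0,0,0,-0.12,3],[0,0,0,-0.12,3]]';python3 m.py
```

```text
time: 4.25
tool_pos: [460.9, -69.3, 150.4]
tcp_rot: [179.8, 0.0, 81.3]
ft_force: [-3.4, 1.8, 10.7]
finger_gap: 33.9
grip_force: 40.6
F [-3.4  1.8 10.7] T [ 0.239  0.52  -0.03 ] yaw 81.3 z 150.4 j6 -6.2
top hidden 1
scene 11 r 36 unit angle 42 click 2.91
time: 4.85
tool_pos: [460.9, -69.3, 150.5]
tcp_rot: [179.8, 0.0, 88.3]
ft_force: [-3.5, 1.4, 9.9]
finger_gap: 34.0
grip_force: 40.7
F [-3.5  1.4  9.9] T [ 0.335  0.524 -0.203] yaw 88.3 z 150.5 j6 -13.2
top 2 r 35 unit angle 42 click 2.90
scene 11 r 35 unit angle 45 click 2.74
```

```bash
python3 -m crank '[[0,0,0.05,-0.03,3],[0,0,0.05,-0.06,3],[0,0,0.05,-0.09,3],[0,0,0.05,-0.12,3]]'>/dev/null; python3 m.py;python3 -m crank '[[0,0,0,-0.03,3],[0,0,0,-0.06,3],[0,0,0,-0.09,3],[0,0,0,-0.12,3]]'>/dev/null;python3 m.py; python3 -m crank '[[0,0,0,-0.03,3],[0,0,0,-0.06,3],[0,0,0,-0.09,3],[0,0,0,-0.12,3]]'>/dev/null;python3 m.py
```

```text
F [-3.9  1.  12.5] T [ 0.348  0.662 -0.035] yaw 95.2 z 150.2 j6 -20.0
top 5 r 33 unit angle 50 click 2.52
scene 9 r 36 unit angle 53 click 2.35
F [-3.7  1.9 12.5] T [ 0.348  0.581 -0.009] yaw 102.0 z 150.2 j6 -26.9
top hidden 0
scene 8 r 37 unit angle 61 click 1.96
F [-3.5  1.9 12.4] T [ 0.373  0.584 -0.264] yaw 108.9 z 150.2 j6 -33.8
top 3 r 30 unit angle 64 click 1.81
scene 10 r 36 unit angle 65 click 1.76
```

```bash
python3 -m crank '[[0,0,0,-0.03,3],[0,0,0,-0.06,3],[0,0,0,-0.09,3],[0,0,0,-0.12,3]]'>/dev/null; python3 m.py;python3 -m crank '[[0,0,0,-0.03,3],[0,0,0,-0.06,3],[0,0,0,-0.09,3],[0,0,0,-0.12,3]]'>/dev/null;python3 m.py; python3 -m crank '[[0,0,0,-0.03,3],[0,0,0,-0.06,3],[0,0,0,-0.09,3],[0,0,0,-0.12,3]]'>/dev/null;python3 m.py
```

```text
F [-3.4  3.8 11.6] T [ 0.475  0.451 -0.027] yaw 115.8 z 150.3 j6 -40.7
top 2 r 31 unit angle 72 click 1.42
scene 8 r 36 unit angle 73 click 1.36
F [-3.1  1.6 11.5] T [0.485 0.451 0.036] yaw 122.7 z 150.2 j6 -47.5
top 3 r 32 unit angle 82 click 0.91
scene 10 r 36 unit angle 80 click 1.01
F [-3.5  2.2 11.8] T [ 0.542  0.384 -0.235] yaw 129.5 z 150.3 j6 -54.4
top 3 r 32 unit angle 87 click 0.67
scene 11 r 37 unit angle 84 click 0.78
```

```bash
python3 -m crank '[[0,0,0,-0.03,3],[0,0,0,-0.06,3],[0,0,0,-0.09,3],[0,0,0,-0.12,3]]'>/dev/null; python3 m.py;python3 -m crank '[[0,0,0,-0.03,3],[0,0,0,-0.06,3],[0,0,0,-0.08,3]]'>/dev/null;python3 m.py; python3 -m crank '[[0,0,0,-0.02,3],[0,0,0,-0.04,3],[0,0,0,-0.04,3]]'>/dev/null;python3 m.py
```

```text
F [-3.3  2.2 11. ] T [ 0.669  0.33  -0.014] yaw 136.4 z 150.3 j6 -61.3
top 6 r 34 unit angle 93 click 0.37
scene 10 r 36 unit angle 95 click 0.26
F [-3.4  2.5 11.3] T [ 0.674  0.385 -0.031] yaw 141.0 z 150.3 j6 -65.9
top 3 r 33 unit angle 101 click -0.04
scene 10 r 36 unit angle 99 click 0.06
F [-2.9  2.3 11.2] T [ 0.639  0.346 -0.029] yaw 143.3 z 150.2 j6 -68.1
top 3 r 33 unit angle 101 click -0.04
scene 10 r 36 unit angle 99 click 0.06
```

Click 0 reached and the grip is turning idly. I'll feel for the stop in small steps.

```bash
python3 -m crank '[[0,0,0,-0.02,3],[0,0,0,-0.04,3],[0,0,0,-0.04,3]]'>/dev/null;python3 m.py; python3 -m crank '[[0,0,0,-0.015,3],[0,0,0,-0.03,3],[0,0,0,-0.03,3]]'>/dev/null;python3 m.py
```

```text
F [-2.1  3.2 12.5] T [ 0.682  0.457 -0.286] yaw 145.5 z 150.3 j6 -70.4
top 3 r 33 unit angle 101 click -0.04
scene 11 r 36 unit angle 99 click 0.03
F [-2.2  3.2 11.6] T [ 0.768  0.303 -0.6  ] yaw 147.2 z 150.3 j6 -72.1
top 3 r 33 unit angle 101 click -0.04
scene 10 r 36 unit angle 99 click 0.06
```

The stop is felt at 0.6 N m and the dial stands still at click 0. Now clockwise.

```bash
python3 -m crank '[[0,0,0,0.03,3],[0,0,0,0.06,3],[0,0,0,0.09,3],[0,0,0,0.12,3],[0,0,0,0.15,3]]'>/dev/null; python3 m.py;python3 -m crank '[[0,0,0,0.03,3],[0,0,0,0.06,3],[0,0,0,0.09,3],[0,0,0,0.12,3]]'>/dev/null;python3 m.py; python3 -m crank '[[0,0,0,0.03,3],[0,0,0,0.06,3],[0,0,0,0.09,3],[0,0,0,0.12,3]]'>/dev/null;python3 m.py;python3 -m crank '[[0,0,0,0.03,3],[0,0,0,0.06,3],[0,0,0,0.09,3],[0,0,0,0.12,3]]'>/dev/null;python3 m.py
```

```text
F [-3.8  2.3 11. ] T [0.622 0.388 0.014] yaw 138.6 z 150.3 j6 -63.5
top 3 r 33 unit angle 101 click -0.04
scene 10 r 36 unit angle 99 click 0.06
F [-2.4  2.6 12.2] T [ 0.543  0.414 -0.014] yaw 131.7 z 150.3 j6 -56.6
top 3 r 33 unit angle 101 click -0.04
scene 10 r 36 unit angle 99 click 0.06
F [-3.1  1.6 10.9] T [0.526 0.417 0.034] yaw 124.8 z 150.3 j6 -49.7
top 3 r 33 unit angle 101 click -0.04
scene 10 r 36 unit angle 99 click 0.06
F [-3.6  1.4 12. ] T [0.434 0.371 0.294] yaw 118.0 z 150.2 j6 -42.8
top 4 r 34 unit angle 98 click 0.10
scene 11 r 35 unit angle 96 click 0.19
```

```bash
for k in 1; do python3 -m crank '[[0,0,0,0.03,3],[0,0,0,0.06,3],[0,0,0,0.09,3],[0,0,0,0.12,3]]'>/dev/null; python3 m.py;python3 -m crank '[[0,0,0,0.03,3],[0,0,0,0.06,3],[0,0,0,0.09,3],[0,0,0,0.12,3]]'>/dev/null;python3 m.py; python3 -m crank '[[0,0,0,0.03,3],[0,0,0,0.06,3],[0,0,0,0.09,3],[0,0,0,0.12,3]]'>/dev/null;python3 m.py;python3 -m crank '[[0,0,0,0.03,3],[0,0,0,0.06,3],[0,0,0,0.09,3],[0,0,0,0.12,3]]'>/dev/null;python3 m.py; done
```

```text
F [-3.9  2.4 11.7] T [0.346 0.56  0.149] yaw 111.1 z 150.3 j6 -36.0
top 4 r 33 unit angle 91 click 0.44
scene 11 r 36 unit angle 88 click 0.58
F [-2.9  1.5 11.3] T [ 0.361  0.525 -0.047] yaw 104.2 z 150.2 j6 -29.1
top 3 r 32 unit angle 82 click 0.91
scene 11 r 37 unit angle 80 click 1.01
F [-3.4  1.1 11.6] T [0.335 0.589 0.345] yaw 97.4 z 150.2 j6 -22.2
top 3 r 32 unit angle 77 click 1.15
scene 9 r 37 unit angle 77 click 1.14
F [-3.7  1.5 11.4] T [0.341 0.677 0.098] yaw 90.5 z 150.2 j6 -15.3
top hidden 1
scene 11 r 37 unit angle 69 click 1.53
```

```bash
python3 -m crank '[[0,0,0,0.03,3],[0,0,0,0.06,3],[0,0,0,0.09,3],[0,0,0,0.12,3]]'>/dev/null; python3 m.py;python3 -m crank '[[0,0,0,0.03,3],[0,0,0,0.06,3],[0,0,0,0.09,3],[0,0,0,0.12,3]]'>/dev/null;python3 m.py; python3 -m crank '[[0,0,0,0.03,3],[0,0,0,0.06,3],[0,0,0,0.09,3],[0,0,0,0.12,3]]'>/dev/null;python3 m.py;python3 -m crank '[[0,0,0,0.03,3],[0,0,0,0.06,3],[0,0,0,0.09,3],[0,0,0,0.12,3]]'>/dev/null;python3 m.py;python3 -m crank '[[0,0,0,0.03,3],[0,0,0,0.06,3],[0,0,0,0.09,3],[0,0,0,0.12,3]]'>/dev/null;python3 m.py
```

```text
F [-3.5  1.7 12.2] T [ 0.335  0.673 -0.02 ] yaw 83.6 z 150.2 j6 -8.4
top 3 r 31 unit angle 59 click 2.04
scene 8 r 37 unit angle 61 click 1.96
F [-4.4  1.5 11.7] T [0.268 0.732 0.312] yaw 76.7 z 150.2 j6 -1.6
top 2 r 32 unit angle 56 click 2.20
scene 10 r 37 unit angle 58 click 2.12
F [-4.4  1.5 12.8] T [0.335 0.858 0.016] yaw 69.8 z 150.1 j6 5.3
top 4 r 32 unit angle 47 click 2.64
scene 13 r 36 unit angle 50 click 2.50
F [-5.3  2.1 12.5] T [0.229 0.813 0.017] yaw 62.9 z 150.2 j6 12.2
top hidden 1
scene 11 r 36 unit angle 42 click 2.91
F [-6.1  1.5 13.5] T [0.301 0.892 0.316] yaw 56.1 z 150.2 j6 19.0
top hidden 0
scene 11 r 37 unit angle 38 click 3.12
```

```bash
python3 -m crank '[[0,0,0,0.03,3],[0,0,0,0.06,3],[0,0,0,0.09,3],[0,0,0,0.12,3]]'>/dev/null; python3 m.py;python3 -m crank '[[0,0,0,0.03,3],[0,0,0,0.06,3],[0,0,0,0.09,3],[0,0,0,0.12,3]]'>/dev/null;python3 m.py; python3 -m crank '[[0,0,0,0.03,3],[0,0,0,0.06,3],[0,0,0,0.09,3],[0,0,0,0.12,3]]'>/dev/null;python3 m.py;python3 -m crank '[[0,0,0,0.03,3],[0,0,0,0.06,3],[0,0,0,0.09,3],[0,0,0,0.12,3]]'>/dev/null;python3 m.py
```

```text
F [-5.4  1.6 12.4] T [0.358 0.976 0.004] yaw 49.2 z 150.1 j6 25.9
top hidden 0
scene 14 r 36 unit angle 30 click 3.50
F [-4.7  2.9 12.5] T [0.318 0.914 0.019] yaw 42.3 z 150.1 j6 32.8
top hidden 0
scene 10 r 36 unit angle 23 click 3.85
F [-5.3  2.5 14.1] T [0.375 0.971 0.303] yaw 35.5 z 150.1 j6 39.7
top hidden 0
scene 10 r 36 unit angle 18 click 4.09
F [-6.1  1.4 12.9] T [ 0.391  1.005 -0.008] yaw 28.6 z 150.1 j6 46.6
top hidden 0
scene 10 r 36 unit angle 11 click 4.46
```

```bash
python3 -m crank '[[0,0,0,0.03,3],[0,0,0,0.06,3],[0,0,0,0.09,3],[0,0,0,0.12,3]]'>/dev/null; python3 m.py;python3 -m crank '[[0,0,0,0.03,3],[0,0,0,0.06,3],[0,0,0,0.09,3],[0,0,0,0.12,3]]'>/dev/null;python3 m.py; python3 -m crank '[[0,0,0,0.03,3],[0,0,0,0.06,3],[0,0,0,0.09,3],[0,0,0,0.12,3]]'>/dev/null;python3 m.py;python3 -m crank '[[0,0,0,0.03,3],[0,0,0,0.06,3],[0,0,0,0.06,3]]'>/dev/null;python3 m.py
```

```text
F [-6.2  2.4 13.2] T [0.398 0.99  0.046] yaw 21.7 z 150.1 j6 53.4
top hidden 0
scene 11 r 36 unit angle 3 click 4.83
F [-6.   3.2 13.8] T [0.417 0.94  0.265] yaw 14.8 z 150.1 j6 60.3
top hidden 0
scene 11 r 35 unit angle -3 click 5.13
F [-4.8  2.  13.6] T [ 0.44   1.031 -0.003] yaw 7.9 z 150.2 j6 67.2
top hidden 0
scene 12 r 35 unit angle -10 click 5.51
F [-7.1  2.4 14.4] T [0.326 1.034 0.009] yaw 4.5 z 150.2 j6 70.6
top hidden 0
scene 12 r 35 unit angle -17 click 5.84
```

```bash
python3 -m crank '[[0,0,0,-0.03,3],[0,0,0,-0.06,3],[0,0,0,-0.06,3]]'>/dev/null;python3 m.py; python3 -m crank '[[0,0,-0.1,0,3],[0,0,-0.2,0,3],[0,0,-0.3,0,3],[0,0,-0.4,0,3],[0,0,-0.5,0,3],[0,0,-0.5,0,3]]'>/dev/null;python3 m.py
```

```text
F [-5.7  3.2 13.9] T [0.319 1.043 0.005] yaw 8.1 z 150.1 j6 67.0
top hidden 0
scene 12 r 35 unit angle -17 click 5.84
F [-2.7  2.5  5.2] T [ 0.163  0.445 -0.004] yaw 8.0 z 154.3 j6 67.1
top hidden 0
scene 11 r 33 unit angle -22 click 6.08
```

```bash
python3 -m crank '[[0,0,-0.1,0,3],[0,0,-0.1,0,3],[0,0,-0.1,0,5],[0,0,-0.1,0,7],[0,0,-0.1,0,8.5],[0,0,-0.1,0,8.5],[0,0,-0.1,0,8.5],[0,0,-0.1,0,8.5]]'; python3 m.py; python3 -m crank '[[0,0,-1,0,8.5],[0,0,-3,0,8.5],[0,0,-6,0,8.5],[0,0,-10,0,8.5],[0,0,-14,0,8.5],[0,0,-17,0,8.5],[0,0,-18,0,8.5],[0,0,-18,0,8.5]]'; python3 m.py; python3 - <<'E'
from h import *
p,d=snapshot("scene"); a=cv2.resize(p[170:230,275:350],None,fx=8,fy=8,interpolation=cv2.INTER_CUBIC); save("end.png",a)
D0=np.load("scenep.npy").astype(int); 
E
```

```text
time: 22.45
tool_pos: [459.5, -69.1, 153.4]
tcp_rot: [-180.0, 0.0, 8.0]
ft_force: [-0.1, 0.3, -0.2]
finger_gap: 85.0
grip_force: 0.0
F [-0.1  0.3 -0.2] T [-0.068 -0.01  -0.028] yaw 8.0 z 153.4 j6 67.1
top hidden 0
scene 12 r 34 unit angle -22 click 6.10
time: 23.35
tool_pos: [460.3, -69.3, 335.7]
tcp_rot: [179.9, -0.2, 8.0]
ft_force: [-0.2, -0.7, -0.5]
finger_gap: 84.9
grip_force: 0.0
F [-0.2 -0.7 -0.5] T [-0.016 -0.007  0.025] yaw 8.0 z 335.7 j6 67.1
top 3 r 33 unit angle -21 click 6.04
scene 12 r 34 unit angle -22 click 6.10
```

View pics/end.png

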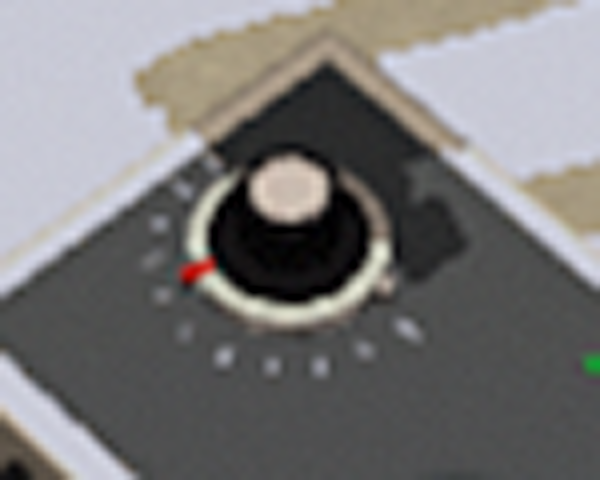

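The mark points at the sixth tick after the long one: tip at (183,275), tick at (163,295), the offset being parallax from the dial's height. The knob is up and locked, and nothing touches it.

```bash
python3 -c "
from bench import hand_in; print(hand_in())"
```

```text
the job is handed in; nothing more can be done
None
```

The job is handed in: I wound the selector back to its minimum stop (felt at about 0.6 N m), turned it six clicks clockwise and let it spring up, with both cameras reading click 6, about 14 N at most on the knob in my readings, and about 24 s used.

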